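# Hang the lidded tea infuser in the mug, then twist off its lid for the pour

### The arm

A 7-joint arm with a two-finger parallel gripper is mounted at the origin on a cart in front of the work surface, level with it; the furniture and walls round the work are solid. World frame = base frame: x ahead of the robot, y to its left, z up, the work surface at z = 0. Lengths are in m, angles in degrees, forces in N, time in s.
With the tool pointing down it reaches from about 0.425 to 0.95 m from the base axis. Payload 16.7 kg.
Tool frame: the origin (TCP) lies at the very end of the fingers, on their centre line; the grasp point (between the pads) lies 19 mm behind it; z points along the fingers, y is the line along which they close (so a half turn about z gives the same grasp; the last joint's range is limited). The gripper opens to 94 mm and grips with 3 to 60 N. Pads are 16 mm wide; open, the fingers measure 119 mm over their backs; the gripper's body (75 mm by 177 mm) begins 78 mm behind the grasp point.
Start: joints at [-80.988, 24.414, 4.234, 92.017, -1.954, 63.644, -3.845], TCP at [0.204, 0.643, 0.205] pointing down, gripper open.
Joint ranges: [-163.25, 163.25], [-28.42, 122.38], [-70.27, 78.77], [12.13, 141.07], [-58.53, 238.53], [9.26, 117.41], [-156.51, 156.51]. Speed limits (degrees/s): [108.29, 108.29, 136.94, 136.94, 172.46, 172.46, 172.46].

### API

Orientations are given as a 3x3 rotation matrix whose columns are the frame's x, y, z axes.
In Python, from workcell import manip gives the robot as it stands. The module is installed in compiled form; this text tells all that it offers.
- The arm moves only by the shell command python3 -m inch 'ROWS' [OPENING] [FORCE]. ROWS is text: rows parted by semicolons, each of 6 numbers parted by spaces: the shift along the tool's x, y, z in units of 50 mm (1.0 is 50 mm), then the turn, a rotation vector about the tool's x, y, z in units of 8 degrees (1.0 is 8 degrees). In form: x y z wx wy wz; .... A call has 1 to 8 rows; each row shifts and turns the commanded pose from where the row before left it, along the tool's axes as they then stand; what a row does not reach is not made up. A row lasts 1/10 s, in which the tool goes at most 50 mm and 8.59 degrees, less where a joint would pass 70% of its speed; a pose out of reach is approached as far as the arm can. A call is refused whole if a number of a shift passes 1 or a number of a turn 1, either way. A call with a gripper value outside its range is refused whole. OPENING is the finger opening in mm, from 0 to 94, set as the call begins (- or left out, the last holds). The fingers move at their own pace and stop on an object; FORCE is the grip in N (left out, the last holds). Time passes only in rows, so rows that do not move let the fingers close. It gives the time, the measured TCP pose, the force, the opening and the grip force at its end, in the units of the state.
- manip.get_obs(): the state, without advancing time (a new reading comes with each control period).
- manip.snapshot(name): name is "scene" or "top" or "wrist"; returns a dict with "color" (400x640x3 uint8, red, green, blue), "fx", "fy", "cx", "cy" (pixels), "D" ([k1, k2, p1, p2, k3] as OpenCV has them; the pictures are not rectified), "world_to_cam" (4x4, takes a point from world to camera coordinates); the wrist camera has in their place "hand_eye" (4x4, takes a point from camera to tool coordinates, whose origin is the TCP and whose axes are the flange's). Camera axes: x right, y down, z forward; pixel columns grow to the right and rows downward; lengths in m; the calibration is good to about 2 mm. A picture is of the moment at which its call begins: read the wrist's pose just before it. There is no depth.
- manip.close_job(): hands the job in; it is judged then, once.
The state is a dict: "time_s": time; "q": joint angles; "dq": joint speeds; "tau": joint torques, N m; "eef_pos": TCP position; "tool_rot": TCP orientation; "ft_force": force on the tool from outside, world axes, zero at the start; "wrist_torque": the same for the moment, N m; "width": opening from 0.0 (shut) to 1.0 (fully open); "grip_force": force on a finger pad.
Only numpy, scipy, OpenCV 4.12 (cv2) and the standard library are available. Lean on these libraries where they do the work, as an engineer would, in place of code of your own. Each camera call takes 0.05 s, during which the arm holds its last target. There are 200 camera calls.

### The job

Get my tea ready: take the tea infuser, lid and all, off its drip dish and gently lower it into the wide, squat mug until its flange rests all round on the mug's rim. Then unlock the lid with a sixth of a turn anticlockwise (seen from above) and lift it off by itself, leaving the infuser hanging fully home in the mug. Finish still holding the lid level and higher than the mug's rim, clear to one side of the mug so that I can pour the water; the mug stays standing where it is, and the jug, the tall mug and the teaspoon are left alone.

Things in the scene. Friction and masses are not known exactly. Their poses are not given: they have to be found in the camera images.
- mug: Wide stoneware mug, teal above and white below, loose, 0.24 kg, 94 mm tall, 83 mm across the bowl, with a loop handle. Stands upright on the worktop. Origin on the underside, midway between the far side of the bowl and the end of the handle: the bowl's axis is 17 mm from it along the mug's +y, the handle sticks out to -y. z up.
- mug_mouth (a point): Centre of the mug's mouth, on the bowl's axis level with the rim, 94 mm above the worktop. The rim is 83 mm across outside and 66 to 72 mm inside; the clear depth inside is 86 mm.
- dish: Round white drip dish, 112 mm across and 14 mm high with a low rim, loose; origin at the centre of its underside. The infuser stands in it near the centre, on the inner floor 5 mm above the worktop.
- infuser: Steel tea infuser, loose, 0.12 to 0.2 kg. From its bottom up: perforated basket 50 mm across; at 50 to 56 mm it widens to 60 mm and so centres itself in the mug's mouth; flat round flange 94 mm across at 62 to 65 mm; on it a collar 66 mm across, to 81 mm. Inside the collar are bayonet lips. Origin: centre of the underside, z up. x points to the thumb tab.
- infuser_seat (a point): Point on the infuser's axis level with the underside of its flange (62 mm above the bottom); it meets mug_mouth when the infuser hangs fully home in the mug.
- infuser_tab (a point): End of the flange's flat thumb tab: 16 mm wide, 3 mm thick, sticking out along the infuser's +x to 62 mm from the axis. The lid is free when its bar lines up with the tab, within 10 degrees, after the anticlockwise turn; a stop ends the turn about 12 degrees further on. Seated on the rim, the infuser does not turn with the lid as long as the lid is not pulled up.
- lid: Steel lid, loose, 0.06 to 0.11 kg: domed disc 68 mm across resting on the collar. Origin: centre of the disc's underside, 81 mm above the infuser's bottom; z up; x along its black bar grip. It starts locked, x 55 to 65 degrees clockwise (from above) from the infuser's x. Locked, it lifts only about 3 mm, then its lugs catch and the infuser comes along, so the pair can be carried by the bar.
- lid_grip (a point): Middle of the lid's bar grip, 19 mm above the lid's origin. The bar is 42 mm long (along the lid's x) and 14 mm thick (along its y); its top is 10 mm above this point, and the dome it stands on rises to 13 mm below this point. Grasp it across its thickness from straight above. Neck and lugs reach 14 mm below the lid's origin, so lift straight up by more than that.
- jug: Brown earthenware jug with a handle, 147 mm tall, loose bystander; origin at the centre of its underside.
- tall_mug: Tall narrow glazed mug, 107 mm high, loose bystander; origin at the middle of its footprint, on the underside.
- teaspoon: Steel teaspoon, 130 mm long, lying on the worktop; bystander; origin at its middle, on the underside.
Mind the look-alikes: they are no part of the job. Leave any orange look-alike of the lid alone.

How it is judged:
By the outcome, as a careful person would: the job done as asked, in the order asked, and still so for the second after the job is handed in, while the arm keeps its last pose, push and grip.
It also fails if it takes over 64 s, if anything falls off the work surface, if the arm or the gripper's body presses on something with over 40 N, if the wrist force passes 120 N, or if a joint passes its speed limit or range.

## Working session

There is one attempt and no reset: what is moved stays moved. The work goes in short steps, Python scripts to look and compute and a shell command to move; the robot and the scene stay as the last step left them, time stands still between calls to the robot, and variables do not carry over. Pictures are saved under pics/ and viewed, at most 12 in all, crops included, and the job is handed in when it is done.

```bash
mkdir -p pics; cat > h.py <<'E'
import numpy as np, cv2
from workcell import manip
def snap(n):
    o=manip.get_obs(); s=manip.snapshot(n)
    K=np.array([[s['fx'],0,s['cx']],[0,s['fy'],s['cy']],[0,0,1.]]); D=np.array(s['D'],float)
    if n=='wrist':
        T=np.eye(4);T[:3,:3]=np.array(o['tool_rot']);T[:3,3]=o['eef_pos']
        C=T@np.array(s['hand_eye'])
    else: C=np.linalg.inv(np.array(s['world_to_cam']))
    return dict(img=s['color'][:,:,::-1].copy(),K=K,D=D,C=C)
def rays(v,px):
    p=cv2.undistortPoints(np.array(px,float).reshape(-1,1,2),v['K'],v['D']).reshape(-1,2)
    d=np.c_[p,np.ones(len(p))]@v['C'][:3,:3].T
    return v['C'][:3,3],d/np.linalg.norm(d,axis=1)[:,None]
def onz(v,px,z):
    o,d=rays(v,px); return o+d*((z-o[2])/d[:,2])[:,None]
def proj(v,P):
    Ci=np.linalg.inv(v['C']); return cv2.projectPoints(np.array(P,float).reshape(-1,1,3),cv2.Rodrigues(Ci[:3,:3])[0],Ci[:3,3],v['K'],v['D'])[0].reshape(-1,2)
def tri(v1,p1,v2,p2):
    a,d=rays(v1,[p1]);b,e=rays(v2,[p2]);d=d[0];e=e[0]
    s=np.linalg.lstsq(np.c_[d,-e],b-a,rcond=None)[0]
    P,Q=a+s[0]*d,b+s[1]*e; return (P+Q)/2,np.linalg.norm(P-Q)
E
python3 - <<'E'
from h import *
np.set_printoptions(precision=3,suppress=True)
for n in('scene','top','wrist'):
    v=snap(n); cv2.imwrite(f'pics/{n}0.png',v['img']); print(n,v['C'],v['K'][0,0])
o=manip.get_obs();print(o['tool_rot'],o['eef_pos'],o['ft_force'])
a=cv2.imread('pics/scene0.png');b=cv2.imread('pics/top0.png');w=cv2.imread('pics/wrist0.png')
E
```

```text
scene [[ 0.839 -0.314  0.443  0.038]
 [-0.543 -0.479  0.689 -0.726]
 [-0.004 -0.82  -0.573  0.744]
 [ 0.     0.     0.     1.   ]] 447.60140381728706
top [[ 0.027 -0.991  0.133  0.443]
 [-1.    -0.026  0.004  0.067]
 [-0.    -0.134 -0.991  0.941]
 [ 0.     0.     0.     1.   ]] 361.9319320864364
wrist [[ 0.3    0.914  0.274  0.124]
 [ 0.954 -0.288 -0.086  0.669]
 [ 0.     0.287 -0.958  0.383]
 [ 0.     0.     0.     1.   ]] 325.2636481280133
[[-0.953  0.302 -0.   ]
 [ 0.302  0.953 -0.001]
 [-0.    -0.001 -1.   ]] [0.204 0.643 0.205] [-0.502  0.036 -0.408]
```

View pics/scene0.png

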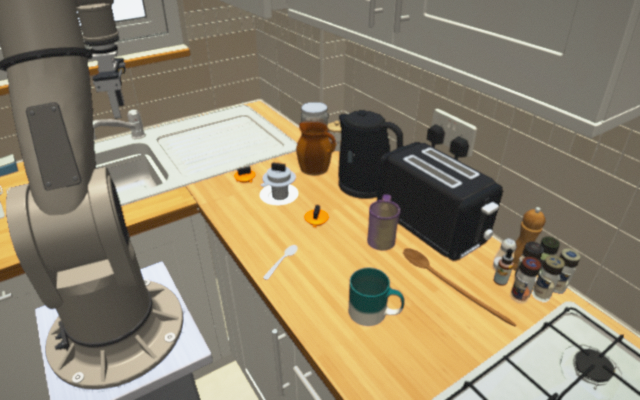

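View pics/top0.png

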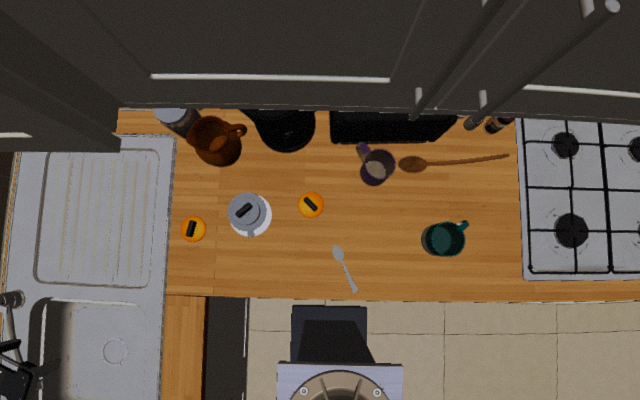

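The lid could be confused with the grey-and-black infuser lid (top 244,211; scene 279,170) or the orange look-alikes (top 193,229 and 311,205). I choose the grey one, which stands on the white dish. For the mug, I choose the teal and white one (top 443,239) and not the purple tall mug (378,167).

```bash
python3 - <<'E'
from h import *
np.set_printoptions(precision=3,suppress=True)
s=snap('scene');t=snap('top')
A=cv2.resize(t['img'][180:250,210:290],None,fx=5,fy=5,interpolation=2)
B=cv2.resize(s['img'][150:215,245:325],None,fx=5,fy=5,interpolation=2)
C=cv2.resize(t['img'][205:270,410:490],None,fx=5,fy=5,interpolation=2)
D=cv2.resize(s['img'][260:330,335:415],None,fx=5,fy=5,interpolation=2)
h=max(x.shape[0] for x in(A,B,C,D));
f=lambda x:cv2.copyMakeBorder(x,0,350-x.shape[0],0,0,0)[:300]
def pad(x): y=np.zeros((300,400,3),np.uint8); x=x[:300]; y[:x.shape[0],:400]=x[:,:400]; return y
cv2.imwrite('pics/crop.png',np.vstack([np.hstack([pad(A),pad(B)]),np.hstack([pad(C),pad(D)])]))
def dark(v,r):
    x0,y0,x1,y1=r; m=np.zeros(v['img'].shape[:2],np.uint8)
    m[y0:y1,x0:x1]=(v['img'][y0:y1,x0:x1].max(2)<60)
    n,l,st,c=cv2.connectedComponentsWithStats(m); i=1+np.argmax(st[1:,4]); print(st[i],c[i]); return c[i],cv2.minAreaRect(np.argwhere(l==i)[:,::-1].astype(np.float32))
ct,rt=dark(t,(230,195,262,228)); cs,rs=dark(s,(262,155,295,178))
P,e=tri(t,ct,s,cs);print('bar',P,e,rt)
b=cv2.boxPoints(rt); W=onz(t,b,P[2]);print(W)
# teal mug top view
def teal(v,r):
    x0,y0,x1,y1=r;hsv=cv2.cvtColor(v['img'],40);m=np.zeros(hsv.shape[:2],np.uint8)
    m[y0:y1,x0:x1]=cv2.inRange(hsv,(78,70,15),(100,255,255))[y0:y1,x0:x1]; 
    p=np.argwhere(m>0)[:,::-1];print('teal',p.min(0),p.max(0),len(p))
teal(t,(400,200,500,280));teal(s,(330,250,420,330))
E
```

```text
[236 203  17  15 125] [243.584 209.824]
[272 164  13   7  69] [277.942 166.899]
bar [0.525 0.239 0.105] 0.0006090861683773603 ((243.50587463378906, 209.9235382080078), (7.050240516662598, 18.00522804260254), 49.398704528808594)
[[0.517 0.26  0.105]
 [0.546 0.229 0.105]
 [0.533 0.218 0.105]
 [0.505 0.248 0.105]]
teal [426 221] [467 255] 949
teal [350 269] [402 312] 1486
```

View pics/crop.png

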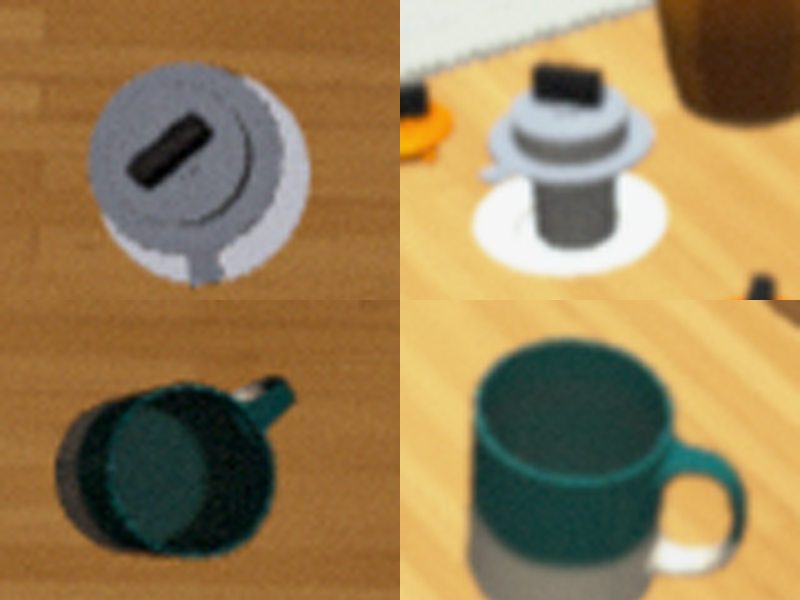

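The crop shows the steel lid with its black bar (top px 244,210). The bar runs toward about 133° in the world, and the thumb tab is at about (251,237), pointing roughly to -x. The teal mug's rim centre is at about (448,239) in top and (370,282) in scene, and its handle points away to the right. The bar height triangulates to 0.105, which agrees with the text.

```bash
cat >> h.py <<'E'
def goto(P,yaw,level=True):
    """print remaining shift (tool units of 50mm, before turning) and turn (8deg units) to TCP P, tool y at yaw deg"""
    o=manip.get_obs();R=np.array(o['tool_rot']);d=np.array(P)-o['eef_pos']
    y=np.radians(yaw);Y=np.array([np.cos(y),np.sin(y),0]);Z=np.array([0,0,-1.]);G=np.c_[np.cross(Y,Z),Y,Z]
    r=cv2.Rodrigues(R.T@G)[0].ravel()
    print('shift',np.round(R.T@d/.05,3),'turn',np.round(np.degrees(r)/8,3),'tcp',np.round(o['eef_pos'],4),'t',o['time_s'],'q',np.round(o['q'],1),'F',np.round(o['ft_force'],1))
E
python3 - <<'E'
from h import *
np.set_printoptions(precision=3,suppress=True)
s=snap('scene');t=snap('top')
print('mug',tri(t,(448,239.2),s,(369.7,282.5)))
print('tab',onz(t,[(251.4,236.5)],.068))
print('mug handle end', onz(t,[(467,221.5)],.07))
for n,p in dict(jug=(215,150),tall=(378,170)).items(): print(n,onz(t,[p],.1))
goto((.5,.3,.2),43); goto((.525,.239,.2),43)
E
```

```text
mug (array([ 0.47 , -0.243,  0.093]), np.float64(0.0005918341793365719))
tab [[0.465 0.224 0.068]]
mug handle end [[ 0.515 -0.3    0.07 ]]
jug [[0.669 0.317 0.1  ]]
tall [[ 0.63  -0.075  0.1  ]]
shift [-7.721 -4.757  0.107] turn [-0.002  0.001  3.677] tcp [0.204 0.643 0.205] t 0.35 q [-81.   24.4   4.2  92.   -2.   63.6  -3.8] F [-0.6 -0.5  0.3]
shift [-8.566 -5.769  0.108] turn [-0.002  0.001  3.677] tcp [0.204 0.643 0.205] t 0.35 q [-81.   24.4   4.2  92.   -2.   63.6  -3.8] F [-0.6 -0.5  0.3]
```

```bash
python3 -m inch '-0.3 -0.2 -0.1 0 0 0;-0.6 -0.4 -0.2 0 0 0;-0.6 -0.4 -0.2 0 0 0;-0.7 -0.5 -0.2 0 0 0;-0.7 -0.5 -0.2 0 0 0;-0.7 -0.5 0 0 0 0;-0.7 -0.5 0 0 0 0;-0.7 -0.5 0 0 0 0' 60 30
python3 -m inch '-0.7 -0.5 0 0 0 0;-0.7 -0.5 0 0 0 0;-0.7 -0.5 0 0 0 0;-0.5 -0.3 0 0 0 0;0 0 0 0 0 0.9;0 0 0 0 0 0.9;0 0 0 0 0 0.9;0 0 0 0 0 0.9'
python3 -m inch '0 0 0 0 0 0;0 0 0 0 0 0'
python3 - <<'E'
from h import *
v=snap('wrist');cv2.imwrite('pics/w1.png',v['img']);goto((.525,.239,.2),43)
print(proj(v,[(.525,.239,.115)]))
E
```

```text
time_s: 1.15
eef_pos: [0.3905, 0.3988, 0.251]
tool_rot: [[-0.953, 0.303, 0.0], [0.303, 0.953, 0.001], [-0.0, 0.001, -1.0]]
ft_force: [-0.4, 1.9, -0.1]
width: 0.642
grip_force: 0.0
time_s: 1.95
eef_pos: [0.4862, 0.275, 0.2508]
tool_rot: [[-0.685, 0.728, 0.0], [0.728, 0.685, 0.0], [0.0, 0.0, -1.0]]
ft_force: [-0.5, -0.6, 0.5]
width: 0.64
grip_force: 0.0
time_s: 2.15
eef_pos: [0.4861, 0.2756, 0.2507]
tool_rot: [[-0.692, 0.721, 0.0], [0.721, 0.692, 0.0], [0.0, 0.0, -1.0]]
ft_force: [-0.7, 0.0, -0.4]
width: 0.639
grip_force: 0.0
shift [-1.069  0.054  1.012] turn [ 0.001 -0.     0.102] tcp [0.4861 0.2757 0.2506] t 2.2 q [-53.7  11.4  20.5 105.   -4.4  64.3  12.1] F [0.1 0.1 0.1]
[[326.7954495  235.98658591]]
```

View pics/w1.png

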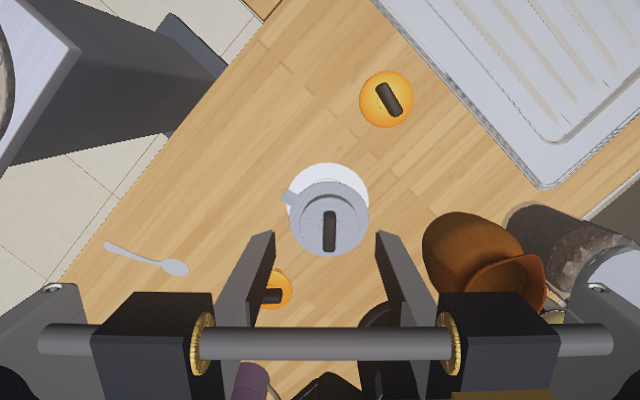

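The wrist view shows the grey lid centred at about (329,222), with the bar at (329,231) nearly parallel to the fingers' planes and the tab at (287,198). Next I measure the bar, tab and lid.

```bash
python3 - <<'E'
from h import *
np.set_printoptions(precision=4,suppress=True)
v=snap('wrist');s=snap('scene')
m=np.zeros((400,640),np.uint8);m[205:256,312:350]=(v['img'][205:256,312:350].max(2)<75)
n,l,st,c=cv2.connectedComponentsWithStats(m);i=1+np.argmax(st[1:,4]);print(st[i],c[i])
ra=cv2.minAreaRect(np.argwhere(l==i)[:,::-1].astype(np.float32));print(ra)
P,e=tri(v,c[i],s,(277.94,166.9));print('bar tri',P,e)
W=onz(v,cv2.boxPoints(ra),.112);print(W,W.mean(0))
for k in(0,1):
    d=W[(k+1)%4]-W[k];print(np.linalg.norm(d),np.degrees(np.arctan2(d[1],d[0])))
print(onz(v,[(285,197)],.07))
goto(list(W.mean(0)[:2])+[.13],43)
E
```

```text
[323 211  13  41 449] [328.8731 231.6325]
((329.0698547363281, 231.10350036621094), (11.935090065002441, 40.149845123291016), 2.862405300140381)
bar tri [0.5263 0.241  0.1041] 0.00030434178201670255
[[0.5343 0.2222 0.112 ]
 [0.5043 0.2565 0.112 ]
 [0.5136 0.2646 0.112 ]
 [0.544  0.2306 0.112 ]] [0.5241 0.2435 0.112 ]
0.04556162819830238 131.1841629100298
0.012316441783260672 40.86115648772561
[[0.4703 0.2268 0.07  ]]
shift [-0.992  0.101  2.411] turn [ 0.    -0.     0.094] tcp [0.4861 0.2758 0.2506] t 2.3 q [-53.7  11.5  20.5 105.   -4.4  64.3  12. ] F [ 0.1 -0.1 -0. ]
```

```bash
python3 -m inch '-0.3 0 0.3 0 0 0.2;-0.35 0.05 0.4 0 0 0;-0.4 0.05 0.4 0 0 0;0 0 0.4 0 0 0;0 0 0.4 0 0 0;0 0 0.3 0 0 0;0 0 0.2 0 0 0;0 0 0 0 0 0' 40
python3 - <<'E'
from h import *
goto((.5255,.241,.095),42)
v=snap('wrist');cv2.imwrite('pics/w2.png',v['img'])
E
```

```text
time_s: 3.1
eef_pos: [0.5248, 0.2401, 0.1291]
tool_rot: [[-0.669, 0.743, -0.002], [0.743, 0.669, -0.001], [0.0, -0.002, -1.0]]
ft_force: [-0.1, 0.4, -0.1]
width: 0.429
grip_force: 0.0
shift [0.004 0.024 0.683] turn [-0.015 -0.     0.002] tcp [0.5248 0.2401 0.1291] t 3.1 q [-47.7  20.9  20.7 109.9  -9.4  50.9  19.8] F [-0.1  0.4 -0.1]
```

View pics/w2.png

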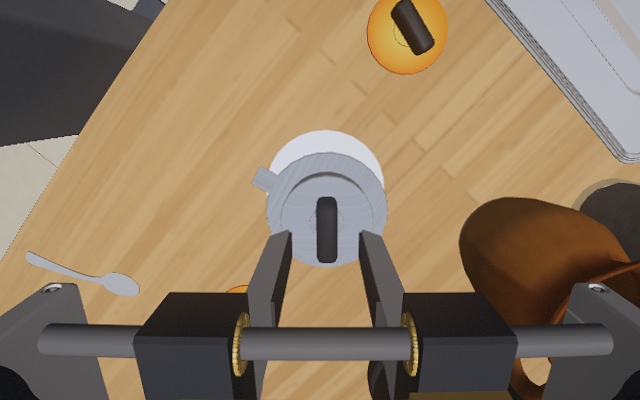

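The bar (326,229) sits midway between the fingertips (291 and 359) and is parallel to them. I descend and grip.

```bash
python3 -m inch '0 0 0.2 0 0 0;0 0 0.2 0 0 0;0 0 0.15 0 0 0;0 0 0.1 0 0 0;0 0 0 0 0 0'
python3 -m inch '0 0 0 0 0 0;0 0 0 0 0 0;0 0 0 0 0 0;0 0 0 0 0 0;0 0 0 0 0 0;0 0 0 0 0 0' 0 40
```

```text
time_s: 3.65
eef_pos: [0.5249, 0.2404, 0.0972]
tool_rot: [[-0.669, 0.743, -0.001], [0.743, 0.669, -0.001], [0.0, -0.001, -1.0]]
ft_force: [-0.6, -0.4, 0.4]
width: 0.425
grip_force: 0.0
time_s: 4.25
eef_pos: [0.5254, 0.2408, 0.0982]
tool_rot: [[-0.669, 0.743, 0.0], [0.743, 0.669, 0.0], [-0.0, 0.0, -1.0]]
ft_force: [-0.4, 0.4, 4.1]
width: 0.146
grip_force: 40.0
```

```bash
python3 -m inch '0 0 -0.05 0 0 0;0 0 -0.1 0 0 0;0 0 -0.2 0 0 0;0 0 -0.3 0 0 0;0 0 -0.5 0 0 0;0 0 -0.5 0 0 0;0 0 -0.5 0 0 0;0 0 -0.5 0 0 0'
python3 -m inch '0 0 -0.3 0 0 0;0 0 -0.2 0 0 0;0 0 0 0 0 0;0 0 0 0 0 0'
python3 - <<'E'
from h import *
goto((.47,-.15,.25),42)
v=snap('wrist');s=snap('scene');cv2.imwrite('pics/w3.png',np.hstack([v['img'][100:400,140:540],s['img'][50:350,100:500]]))
E
```

```text
time_s: 5.05
eef_pos: [0.5252, 0.2405, 0.2328]
tool_rot: [[-0.669, 0.743, 0.001], [0.743, 0.669, 0.0], [-0.0, 0.001, -1.0]]
ft_force: [0.3, 0.5, -2.7]
width: 0.149
grip_force: 40.0
time_s: 5.45
eef_pos: [0.525, 0.2406, 0.2552]
tool_rot: [[-0.669, 0.743, -0.0], [0.743, 0.669, -0.0], [0.0, -0.0, -1.0]]
ft_force: [-0.7, 0.2, -2.9]
width: 0.147
grip_force: 40.0
shift [-5.067 -6.046  0.106] turn [-0.003 -0.001  0.003] tcp [0.525  0.2406 0.2552] t 5.45 q [-49.9  13.3  22.6 102.5  -5.6  65.3  16.5] F [-0.7  0.2 -2.9]
```

View pics/w3.png

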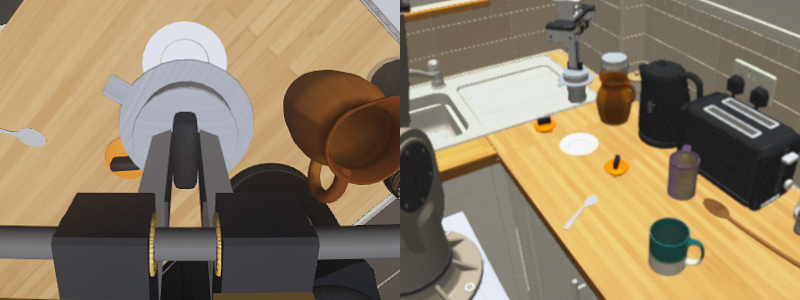

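The infuser hangs level from the bar, with the tab at (115,88) in the crop, and the dish stayed behind. Next I carry it over to the mug.

```bash
python3 -m inch '-0.2 -0.2 0 0 0 0;-0.3 -0.35 0 0 0 0;-0.5 -0.55 0 0 0 0;-0.5 -0.6 0 0 0 0;-0.5 -0.6 0 0 0 0;-0.5 -0.6 0 0 0 0;-0.5 -0.6 0 0 0 0;-0.5 -0.6 0 0 0 0'
python3 -m inch '-0.5 -0.6 0 0 0 0;-0.5 -0.6 0 0 0 0;-0.5 -0.6 0 0 0 0;-0.5 -0.6 0 0 0 0;-0.5 -0.5 0 0 0 0;-0.3 -0.2 0 0 0 0;-0.15 -0.1 0 0 0 0;0 0 0 0 0 0'
python3 -m inch '0 0 0 0 0 0.3;0 0 0 0 0 0.6;0 0 0 0 0 0.8;0 0 0 0 0 0.8;0 0 0 0 0 0.8;0 0 0 0 0 0.8;0 0 0 0 0 0.8;0 0 0 0 0 0.4'
python3 -m inch '0 0 0 0 0 0;0 0 0 0 0 0;0 0 0 0 0 0'
cat > e.py <<'E'
from h import *
def rim(v,r):
    x0,y0,x1,y1=r;g=cv2.cvtColor(v['img'],40);m=np.zeros((400,640),np.uint8)
    m[y0:y1,x0:x1]=cv2.inRange(g,(75,90,15),(100,255,255))[y0:y1,x0:x1];return m
E
python3 - <<'E'
from h import *
goto((.47,-.243,.25),0)
s=snap('scene');t=snap('top')
a=cv2.resize(t['img'][180:280,390:520],(520,400),interpolation=2)[:, :400];b=cv2.resize(s['img'][190:340,300:450],(400,400),interpolation=2)
cv2.imwrite('pics/m1.png',np.hstack([a,b]))
E
```

```text
time_s: 6.35
eef_pos: [0.4885, -0.0299, 0.2553]
tool_rot: [[-0.668, 0.744, -0.0], [0.744, 0.668, 0.0], [0.001, 0.0, -1.0]]
ft_force: [0.9, -0.7, -2.4]
width: 0.141
grip_force: 40.0
time_s: 7.15
eef_pos: [0.4688, -0.2447, 0.2552]
tool_rot: [[-0.667, 0.745, -0.001], [0.745, 0.667, -0.0], [0.0, -0.001, -1.0]]
ft_force: [0.0, 0.1, -3.1]
width: 0.146
grip_force: 40.0
time_s: 7.95
eef_pos: [0.4697, -0.242, 0.2552]
tool_rot: [[0.01, 1.0, -0.0], [1.0, -0.01, 0.001], [0.001, -0.0, -1.0]]
ft_force: [0.9, 0.1, -2.0]
width: 0.143
grip_force: 40.0
time_s: 8.25
eef_pos: [0.4699, -0.2428, 0.2555]
tool_rot: [[0.005, 1.0, -0.0], [1.0, -0.005, 0.0], [0.0, -0.0, -1.0]]
ft_force: [-0.7, -0.7, -2.3]
width: 0.145
grip_force: 40.0
shift [-0.004  0.003  0.109] turn [-0.    -0.002 -0.033] tcp [ 0.4699 -0.2428  0.2555] t 8.25 q [-22.8  10.1  49.6 109.3  -8.6  64.3  29.8] F [-0.7 -0.7 -2.3]
```

View pics/m1.png

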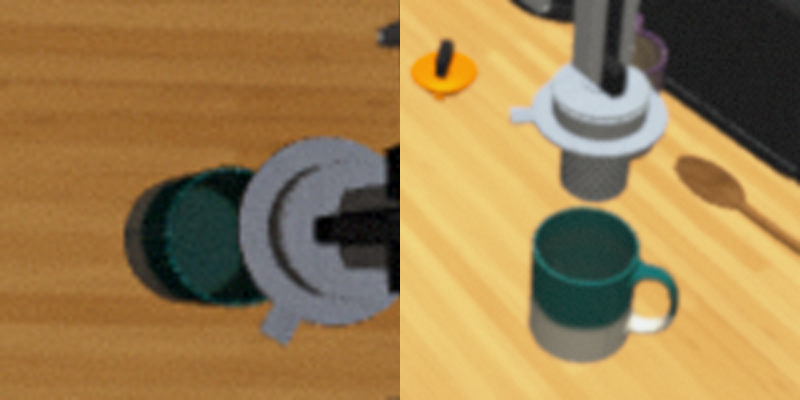

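The infuser hangs upright over the mug. In the scene crop the flange centre is at about (600,117), the basket bottom at (594,182) and the mug rim centre at (586,247). Before lowering, I check that the axes line up.

```bash
python3 - <<'E'
from h import *
np.set_printoptions(precision=4,suppress=True)
s=snap('scene');t=snap('top')
k=150/400
F=(375.,233.9);B=(300+194*k,190+182*k)
print('flange z.2235',onz(s,[F],.2235),'bottom z.16',onz(s,[B],.16),'mug',onz(s,[(369.8,282.6)],.094),onz(t,[(448,239.2)],.094))
# rim ellipse fit in scene: outermost teal pixels, upper half
g=cv2.cvtColor(s['img'],40);m=np.zeros((400,640),np.uint8);m[262:320,340:389]=cv2.inRange(g,(75,90,15),(100,255,255))[262:320,340:389]
pts=[(x+.5-.5,np.where(m[:,x])[0].min()) for x in range(350,387) if m[:,x].any()]
# inverse: cast rim top-edge onto z=.094 and fit a circle
W=onz(s,pts,.094)[:,:2]; A=np.c_[2*W,np.ones(len(W))];r=np.linalg.lstsq(A,(W**2).sum(1),rcond=None)[0]
print('far-arc circle',r[:2],np.sqrt(r[2]+r[:2]@r[:2]),len(pts))
def circ(v,px,z):
    W=onz(v,px,z)[:,:2];A=np.c_[2*W,np.ones(len(W))];r=np.linalg.lstsq(A,(W**2).sum(1),rcond=None)[0];return r[:2],np.sqrt(r[2]+r[:2]@r[:2])
# flange outline in scene: lower arc from colour (grey-blue on wood)
hs=g[215:250,345:402];mm=(hs[:,:,1]<70).astype(np.uint8)
low=[(x+345,215+np.where(mm[:,x])[0].max()) for x in range(8,50)]
print(low[::4])
E
```

```text
flange z.2235 [[ 0.4683 -0.2481  0.2235]] bottom z.16 [[ 0.4708 -0.2452  0.16  ]] mug [[ 0.4696 -0.2444  0.094 ]] [[ 0.4698 -0.2426  0.094 ]]
far-arc circle [ 0.4702 -0.2429] 0.0379843710836558 36
[(353, np.int64(240)), (357, np.int64(243)), (361, np.int64(249)), (365, np.int64(249)), (369, np.int64(249)), (373, np.int64(249)), (377, np.int64(249)), (381, np.int64(249)), (385, np.int64(249)), (389, np.int64(247)), (393, np.int64(245))]
```

```bash
python3 -m inch '0 0 0.15 0 0 0;0 0 0.3 0 0 0;0 0 0.3 0 0 0;0 0 0.3 0 0 0;0 0 0.3 0 0 0;0 0 0.3 0 0 0;0 0 0.2 0 0 0;0 0 0.15 0 0 0'
python3 -m inch '0 0 0.1 0 0 0;0 0 0.1 0 0 0;0 0 0.05 0 0 0;0 0 0.05 0 0 0;0 0 0 0 0 0;0 0 0 0 0 0'
python3 - <<'E'
from h import *
s=snap('scene')
cv2.imwrite('pics/m2.png',cv2.resize(s['img'][210:340,300:450],(692,600),interpolation=2))
E
```

```text
time_s: 9.25
eef_pos: [0.4697, -0.2433, 0.1545]
tool_rot: [[0.007, 1.0, -0.001], [1.0, -0.007, -0.0], [-0.0, -0.001, -1.0]]
ft_force: [0.8, 0.1, -2.0]
width: 0.146
grip_force: 40.0
time_s: 9.85
eef_pos: [0.47, -0.2433, 0.1407]
tool_rot: [[0.007, 1.0, 0.0], [1.0, -0.007, -0.0], [-0.0, 0.0, -1.0]]
ft_force: [-0.4, -0.1, -1.6]
width: 0.143
grip_force: 40.0
```

View pics/m2.png

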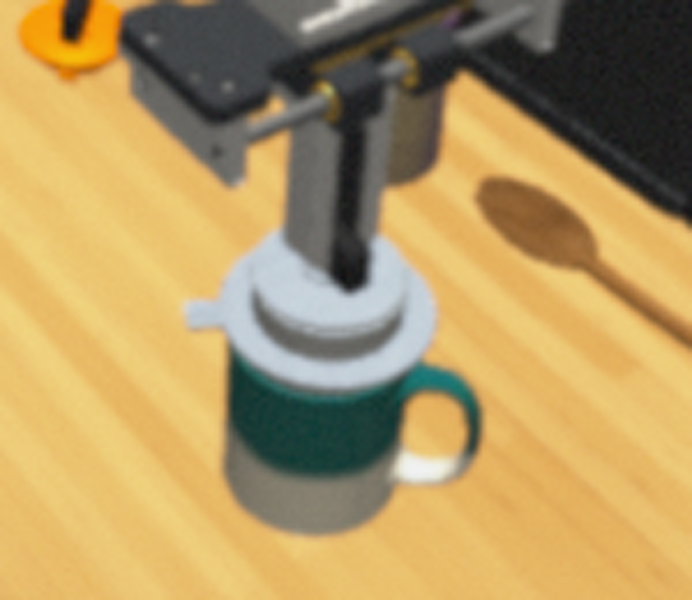

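The basket is inside the mug and concentric with it, and the flange is just above the rim, with the tab at (205,315). I lower it slowly while watching the force.

```bash
python3 -m inch '0 0 0.05 0 0 0;0 0 0.05 0 0 0;0 0 0.04 0 0 0;0 0 0.04 0 0 0;0 0 0.04 0 0 0;0 0 0 0 0 0;0 0 0 0 0 0'
python3 -m inch '0 0 0.03 0 0 0;0 0 0 0 0 0;0 0 0 0 0 0'
python3 -m inch '0 0 0.03 0 0 0;0 0 0 0 0 0;0 0 0 0 0 0'
```

```text
time_s: 10.6
eef_pos: [0.4699, -0.2433, 0.1295]
tool_rot: [[0.007, 1.0, -0.0], [1.0, -0.007, -0.0], [-0.0, -0.0, -1.0]]
ft_force: [-0.7, 0.6, -2.6]
width: 0.146
grip_force: 40.0
time_s: 10.9
eef_pos: [0.47, -0.2433, 0.128]
tool_rot: [[0.007, 1.0, 0.0], [1.0, -0.007, -0.0], [-0.0, 0.0, -1.0]]
ft_force: [-0.0, 0.5, -2.5]
width: 0.144
grip_force: 40.0
time_s: 11.2
eef_pos: [0.47, -0.2433, 0.1265]
tool_rot: [[0.007, 1.0, 0.0], [1.0, -0.007, -0.0], [-0.0, 0.0, -1.0]]
ft_force: [-0.3, -0.9, -0.4]
width: 0.146
grip_force: 40.0
```

```bash
python3 -m inch '0 0 0.02 0 0 0;0 0 0 0 0 0;0 0 0 0 0 0'
python3 -m inch '0 0 0.02 0 0 0;0 0 0 0 0 0;0 0 0 0 0 0'
python3 -m inch '0 0 0.02 0 0 0;0 0 0 0 0 0;0 0 0 0 0 0'
```

```text
time_s: 11.5
eef_pos: [0.4699, -0.2433, 0.1255]
tool_rot: [[0.007, 1.0, -0.0], [1.0, -0.007, -0.0], [-0.0, -0.0, -1.0]]
ft_force: [0.4, 0.6, -0.1]
width: 0.141
grip_force: 40.0
time_s: 11.8
eef_pos: [0.47, -0.2433, 0.1247]
tool_rot: [[0.007, 1.0, 0.0], [1.0, -0.007, 0.0], [0.0, 0.0, -1.0]]
ft_force: [-1.2, 1.4, 6.5]
width: 0.144
grip_force: 40.0
time_s: 12.1
eef_pos: [0.4702, -0.2436, 0.1245]
tool_rot: [[0.007, 1.0, 0.001], [1.0, -0.007, 0.001], [0.001, 0.001, -1.0]]
ft_force: [-7.1, 3.6, 24.5]
width: 0.141
grip_force: 40.0
```

The lid rests on the collar at TCP z of about 0.1248, which is the expected fully seated height. I relieve the push and turn anticlockwise (negative about tool z).

```bash
python3 -m inch '0 0 -0.02 0 0 0;0 0 -0.01 0 0 0;0 0 0 0 0 0'
python3 -m inch '0 0 0 0 0 -0.3;0 0 0 0 0 -0.6;0 0 0 0 0 -0.6;0 0 0 0 0 -0.6;0 0 0 0 0 -0.6;0 0 0 0 0 -0.6;0 0 0 0 0 -0.6;0 0 0 0 0 -0.6'
python3 -m inch '0 0 0 0 0 -0.6;0 0 0 0 0 -0.6;0 0 0 0 0 -0.6;0 0 0 0 0 -0.6;0 0 0 0 0 -0.6;0 0 0 0 0 0;0 0 0 0 0 0;0 0 0 0 0 0'
python3 - <<'E'
from h import *
o=manip.get_obs();print(np.round(o['wrist_torque'],2),np.degrees(np.arctan2(o['tool_rot'][1][1],o['tool_rot'][0][1])))
v=snap('wrist');s=snap('scene')
cv2.imwrite('pics/w4.png',np.hstack([v['img'][100:400,140:540],cv2.resize(s['img'][220:340,300:450],(375,300),interpolation=2)]))
goto((.47,-.2435,.1255),60)
E
```

```text
time_s: 12.4
eef_pos: [0.47, -0.2432, 0.125]
tool_rot: [[0.007, 1.0, 0.0], [1.0, -0.007, -0.0], [-0.0, 0.0, -1.0]]
ft_force: [-0.2, -0.4, 0.3]
width: 0.145
grip_force: 40.0
time_s: 13.2
eef_pos: [0.47, -0.2432, 0.1249]
tool_rot: [[-0.585, 0.811, 0.0], [0.811, 0.585, -0.0], [-0.0, -0.0, -1.0]]
ft_force: [-0.1, -0.4, 0.2]
width: 0.146
grip_force: 40.0
time_s: 14.0
eef_pos: [0.4698, -0.2433, 0.1249]
tool_rot: [[-0.862, 0.508, -0.0], [0.508, 0.862, -0.0], [0.0, -0.0, -1.0]]
ft_force: [-0.7, -0.0, 0.5]
width: 0.142
grip_force: 40.0
[-0.05  0.08 -0.02] 59.495977393264425
shift [-0.005 -0.003 -0.011] turn [-0.001 -0.001 -0.056] tcp [ 0.4699 -0.2432  0.1249] t 14.1 q [ -4.9  17.9  30.3 116.6 -11.9  48.5  91.8] F [ 0.6 -0.6  0.5]
```

View pics/w4.png

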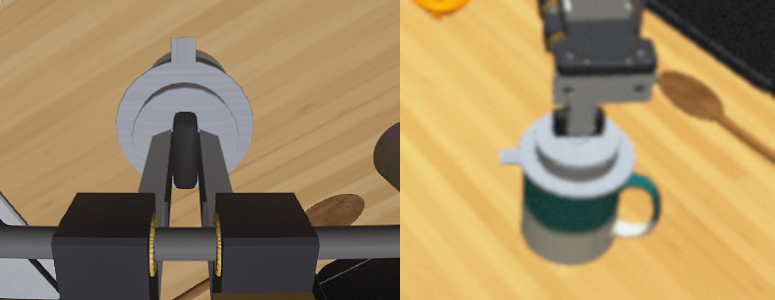

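The bar (185,150) lines up with the tab (183,50), so the lid should be free. I lift it straight up, gently.

```bash
python3 -m inch '0 0 -0.05 0 0 0;0 0 -0.05 0 0 0;0 0 -0.05 0 0 0;0 0 0 0 0 0;0 0 0 0 0 0'
python3 -m inch '0 0 -0.1 0 0 0;0 0 -0.1 0 0 0;0 0 -0.1 0 0 0;0 0 -0.1 0 0 0;0 0 0 0 0 0;0 0 0 0 0 0'
python3 -m inch '0 0 -0.2 0 0 0;0 0 -0.3 0 0 0;0 0 -0.3 0 0 0;0 0 -0.3 0 0 0;0 0 -0.2 0 0 0;0 0 0 0 0 0;0 0 0 0 0 0'
python3 - <<'E'
from h import *
v=snap('wrist');s=snap('scene')
cv2.imwrite('pics/w5.png',np.hstack([v['img'][100:400,140:540],cv2.resize(s['img'][220:340,300:450],(375,300),interpolation=2)]))
goto((.47,-.08,.2),60)
E
```

```text
time_s: 14.6
eef_pos: [0.47, -0.2432, 0.1326]
tool_rot: [[-0.863, 0.506, 0.0], [0.506, 0.863, -0.0], [-0.0, 0.0, -1.0]]
ft_force: [-0.2, -0.2, -1.2]
width: 0.145
grip_force: 40.0
time_s: 15.2
eef_pos: [0.47, -0.2432, 0.1526]
tool_rot: [[-0.863, 0.506, 0.0], [0.506, 0.863, -0.0], [-0.0, 0.0, -1.0]]
ft_force: [-0.1, 0.1, -0.9]
width: 0.143
grip_force: 40.0
time_s: 15.9
eef_pos: [0.4698, -0.2431, 0.2173]
tool_rot: [[-0.863, 0.506, -0.0], [0.506, 0.863, 0.0], [0.0, 0.0, -1.0]]
ft_force: [-0.2, -0.2, -0.6]
width: 0.148
grip_force: 40.0
shift [1.642 2.818 0.338] turn [-0.002 -0.007 -0.047] tcp [ 0.4696 -0.2431  0.2169] t 16.0 q [ -7.8  10.9  32.3 111.4  -6.7  59.6  87.1] F [ 0.1 -0.6 -1.3]
```

View pics/w5.png

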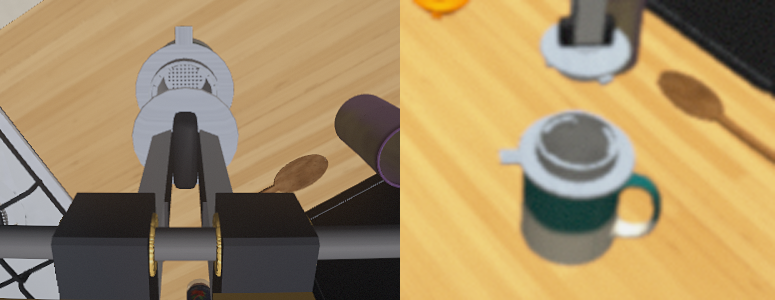

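The lid is off alone. The infuser sits open and home in the mug, with the perforated basket visible at (185,75) in the wrist crop. I move the lid off to the side.

```bash
python3 -m inch '0.1 0.2 0 0 0 0;0.3 0.4 0 0 0 0;0.3 0.5 0 0 0 0;0.4 0.6 0 0 0 0;0.3 0.5 0 0 0 0;0.3 0.4 0 0 0 0;0.2 0.3 0 0 0 0;0.1 0.1 0 0 0 0'
python3 -m inch '0 0 0 0 0 0;0 0 0 0 0 0;0 0 0 0 0 0;0 0 0 0 0 0'
python3 - <<'E'
from h import *
np.set_printoptions(precision=4,suppress=True)
s=snap('scene');t=snap('top')
cv2.imwrite('pics/f.png',np.hstack([cv2.resize(t['img'][130:280,370:500],(390,450),interpolation=2),cv2.resize(s['img'][170:340,300:450],(397,450),interpolation=2)]))
E
```

```text
time_s: 16.8
eef_pos: [0.4592, -0.061, 0.2172]
tool_rot: [[-0.864, 0.503, -0.001], [0.503, 0.864, 0.0], [0.001, -0.0, -1.0]]
ft_force: [0.2, -0.4, -0.2]
width: 0.143
grip_force: 40.0
time_s: 17.2
eef_pos: [0.4595, -0.064, 0.2174]
tool_rot: [[-0.862, 0.507, -0.0], [0.507, 0.862, -0.0], [-0.0, -0.0, -1.0]]
ft_force: [0.1, -0.5, -1.0]
width: 0.14
grip_force: 40.0
```

View pics/f.png

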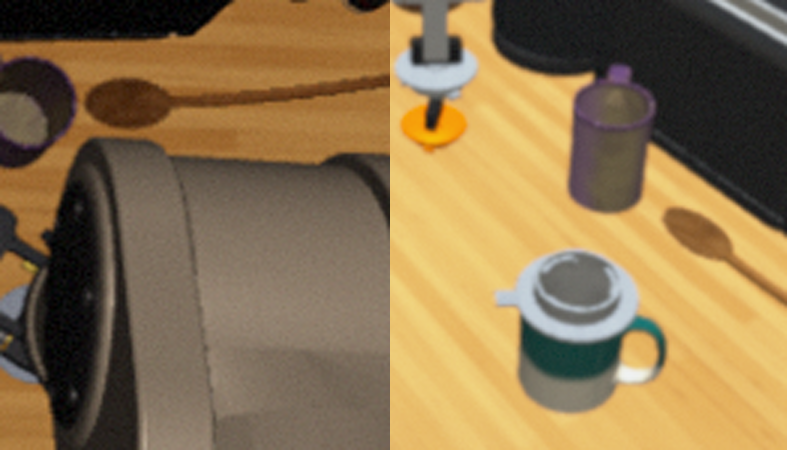

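The infuser sits level and home in the mug, and the lid is held off to the side. The arm's link overhangs the mug in the top view, so I move further aside to leave room to pour, then hand in.

```bash
python3 -m inch '0.1 0.2 0 0 0 0;0.2 0.4 0 0 0 0;0.3 0.5 0 0 0 0;0.3 0.5 0 0 0 0;0.3 0.5 0 0 0 0;0.2 0.4 0 0 0 0;0.1 0.2 0 0 0 0;0.1 0.1 0 0 0 0'
python3 -m inch '0 0 0 0 0 0;0 0 0 0 0 0;0 0 0 0 0 0;0 0 0 0 0 0;0 0 0 0 0 0'
python3 -c "
from workcell import manip
print(manip.close_job())"
```

```text
time_s: 18.1
eef_pos: [0.4613, 0.0989, 0.2174]
tool_rot: [[-0.863, 0.505, -0.0], [0.505, 0.863, -0.0], [0.0, -0.0, -1.0]]
ft_force: [0.7, -0.8, -0.4]
width: 0.147
grip_force: 40.0
time_s: 18.6
eef_pos: [0.4614, 0.0975, 0.2175]
tool_rot: [[-0.862, 0.506, 0.0], [0.506, 0.862, -0.0], [-0.0, -0.0, -1.0]]
ft_force: [0.2, 0.0, -0.8]
width: 0.148
grip_force: 40.0
the job is handed in; nothing more can be done
None
```

The infuser hangs fully home in the teal mug, and the arm holds the unlocked lid level, above rim height and about 34 cm to one side; the job is handed in at 18.6 s, and no verdict came back.

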